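# Click the day wheel of the date canister on to green

### The arm

A 7-joint arm with a two-finger parallel gripper is mounted at the origin on the work surface. World frame = base frame: x ahead of the robot, y to its left, z up, the work surface at z = 0. Lengths are in m, angles in degrees, forces in N, time in s.
With the tool pointing down it reaches from about 0.425 to 0.875 m from the base axis. Payload 4.7 kg.
Tool frame: the origin (TCP) lies midway between the tips of the shut fingers; the grasp point (between the pads) lies 19 mm behind it; z points along the fingers, x is the direction in which the jaws open and shut, and the axes are right-handed (so a half turn about z gives the same grasp; the last joint's range is limited). The gripper opens to 87 mm and grips with 3 to 60 N. Pads are 19 mm wide; open, the fingers measure 117 mm over their backs; the gripper's body (75 mm by 190 mm) begins 51 mm behind the grasp point.
Start: joints at [70.709, 18.392, -4.016, 83.108, 1.295, 78.541, -3.26], TCP at [0.223, -0.61, 0.223] pointing down, gripper open.
Joint ranges: [-163.93, 163.93], [-17.29, 119.83], [-79.2, 71.16], [3.27, 140.29], [-89.18, 269.18], [5.43, 117.66], [-154.24, 154.24]. Speed limits (degrees/s): [147.25, 147.25, 180, 180, 180, 180, 180].

### API

Orientations are given as [roll, pitch, yaw] about the fixed x, y, z axes, in that order (R = Rz(yaw) Ry(pitch) Rx(roll)).
In Python, from cell import env gives the robot as it stands.
- The arm moves only by the tool carry_out, never from a script. Its argument "plan" is a list of rows, each an object with "grip": the closure, from 0 (fully open) to 1 (shut); "dp": the shift along the tool's x, y, z in m, a list of three; "rotation": the turn, a rotation vector about the tool's x, y, z in degrees, a list of three. In form: [{"grip": grip, "dp": [dx, dy, dz], "rotation": [wx, wy, wz]}, ...]. A call has 1 to 8 rows; each row shifts and turns the pose as measured when the row begins, along the tool's axes as they then stand; what a row does not reach is not made up. A row lasts 1/12 s, in which the tool goes at most 41.7 mm and 7.16 degrees, less where a joint would pass 70% of its speed; a pose out of reach is approached as far as the arm can. A call is refused whole if a number of a shift passes 0.0417 or a number of a turn 7.16, either way. A call with a gripper value outside its range is refused whole. The fingers move at their own pace and stop on an object; "force" is the grip in N (left out, the last holds). Time passes only in rows, so rows that do not move let the fingers close. It gives the time, the measured TCP pose, the force and the opening at its end, in the units of the state.
- env.get_obs(): the state, without advancing time (a new reading comes with each control period).
- env.read_camera(name): name is "scene" or "top" or "wrist"; returns the picture (420x560x3 uint8, red, green, blue); there is no depth.
- env.camera_params(name): a dict with "fx", "fy", "cx", "cy" (pixels), "R" (3x3) and "t" (3): a world point X has camera coordinates R X + t. Camera axes: x right, y down, z forward; pixel columns grow to the right and rows downward; lengths in m; the calibration is good to about 2 mm. The wrist camera is an equidistant fisheye: a pixel r from the principal point sees the ray r / f radians off the axis. A picture is of the moment at which its call begins: read the wrist's pose just before it. camera_params takes no time and is no camera call; for the wrist camera it gives the pose at the moment of the call.
- env.sign_off(): hands the job in, once; it reports no verdict.
The state is a dict: "time_s": time; "qpos": joint angles; "joint_velocities": joint speeds; "effort": joint torques, N m; "tool_pos": TCP position; "tool_rot": TCP orientation; "force": force on the tool from outside, world axes, zero at the start; "wrist_torque": the same for the moment, N m; "grip_width": finger opening in m.
Only numpy, scipy, OpenCV 4.12 (cv2) and the standard library are available. Lean on these libraries where they do the work, as an engineer would, in place of code of your own. Each camera call takes 0.05 s, during which the arm holds its last target. There are 200 camera calls.

### The job

The canister of dates has just been refilled and today's colour is green: with a fingertip, flick the lobed edge of the day wheel in its lid forward, the way the arrow on the lid turns, one click at a time and letting every click come to rest, until the green dot stands at the pointer, and do not run past it. Do not lift the canister or shove it about, leave everything else where it stands, and finish clear of everything.

Things in the scene. Friction and masses are not known exactly. Their poses are not given: they have to be found in the camera images.
- canister: Clear glass canister of dates, flat white lid, loose, about 2 kg; it slides if shoved with 8 N or more. Origin: centre of its underside, z up. Glass 136 mm square, 96 high; lid 140 square, from 96 to 112 high; a cover plate on its back part (x from -46 to +70) tops out at 128.5. The day wheel juts out of the lid's front: its own -x side, roughly towards the robot.
- day_wheel (a joint): Turn of the day wheel, rad; grows forward = anticlockwise from above, as the black arrow on the cover turns: the exposed front edge goes to the canister's -y. 8 sprung clicks of 0.785: at the pointer stand 0 white, 0.785 blue, 1.571 yellow, 2.356 red, 3.142 brown, 3.927 green, 4.712 orange, 5.498 black. Starts at white, blue or yellow: 3 to 5 clicks to go.
- wheel_center (a point): Centre of the day wheel on its upright axis, at half its thickness, 50 mm along -x from the canister's origin, 118 mm above the counter; axes as the canister's (they do not turn). The wheel: level grey disc, radius 45 mm, 10 thick. The lid's front edge is 20 mm from here along -x; further out the wheel's edge is free above, below and in front, 90 mm clear.
- push_lobe (a point): Place (fixed to the canister) of the lobe to push next, in any click: 21 mm to +y, 50 mm to -x of the wheel's centre, at half its height. The edge has 8 upright round lobes, radius 6 mm, centred 54 mm from the axis, 45 degrees apart, midway between the dots. A forward click takes this lobe along its arc to the mirror place 41 mm on, at -y, and the next lobe comes here.
- pointer (a point): Tip of the dark pointer on the wheel's steel hub, 19 mm along -x from the wheel's centre, 8 mm above it. The dot just beyond it is the one set. Behaviour of the wheel: let go anywhere it snaps to the nearest click, so a lobe need only be pushed somewhat past half way (past the pointer's line, 21 mm on); it resists with 1 to 3 N at a lobe and does not coast on.
- green_dot (a point): Middle of the green dot on the wheel's top; turns with the wheel. The 8 dots are 21 mm across, 32 mm from the axis, 45 degrees apart. Set: it lies straight beyond the pointer, 32 mm along -x from the wheel's centre.
- snack_cup: Blue plastic snack cup with a pale blue flip lid, 76 mm across, 91 mm high, loose, beside the canister. Origin: centre of its underside. A bystander.
- clamp_jar: Glass jar of nuts with a glass lid shut by a wire clamp, 84 mm across (98 over the wires), 115 mm high, loose, on the canister's other side. Origin: centre of its underside. A bystander.
- wooden_bowl: Small wooden bowl, 116 mm across, 45 mm high, loose. Origin: centre of its underside. A bystander.
- date_plate: White plate, 140 mm across, with four dates on it, 34 mm high over all, loose. Origin: centre of its underside. A bystander.
- coffee_pot: Brass coffee pot, 134 mm over spout and handle, 179 mm high, loose. Origin: centre of its underside. A bystander.
- spoon: Dark wooden spoon, 160 mm long, lying loose. Origin: under its middle. A bystander.
There are look-alikes about, which are no part of the job. Leave any pink or purple look-alike of the canister alone.

How it is judged (in metres and radians):
On the way, in this order (a step that is already met when the one before it is completed fails the run):
1. red has come to rest at the pointer, two clicks before green (value of joint day_wheel between 2.2362 and 2.4762 rad and velocity of joint day_wheel between -0.1 and 0.1 rad/s), for 0.2 s.
2. brown has come to rest at the pointer, one click before green (value of joint day_wheel between 3.0216 and 3.2616 rad and velocity of joint day_wheel between -0.1 and 0.1 rad/s), for 0.2 s.
3. green has come to rest at the pointer (value of joint day_wheel between 3.807 and 4.047 rad and velocity of joint day_wheel between -0.1 and 0.1 rad/s), for 0.2 s.
At the end, for the whole second after the job is handed in: The day wheel rests in its green click (3.927 rad, within 0.12), the canister stands upright within 25 mm of where it stood, at rest (all of step 3 and linear speed of canister below 0.01 m/s and distance of each of canister, wheel_center from where it was at the start of the episode below 0.025 m and angle between canister's own z axis and vertical below 0.05 rad); the robot touches nothing.
It fails at once if the wheel was run on past green (value of joint day_wheel above 4.3982 rad).
It fails at once if the wheel was turned backward past white (value of joint day_wheel below -0.4712 rad).
It fails at once if the canister was lifted or tipped (height (world z) of canister above 0.008 m or angle between canister's own z axis and vertical above 0.1 rad).
It fails at once if the canister was shoved about (distance of any of canister, wheel_center from where it was at the start of the episode above 0.025 m).
It fails at once if the snack cup, clamp jar, bowl, plate, coffee pot or spoon was disturbed (distance of any of snack_cup, clamp_jar, wooden_bowl, date_plate, coffee_pot, spoon from where it was at the start of the episode above 0.02 m or angle between any of snack_cup, clamp_jar, coffee_pot's own z axis and vertical above 0.3 rad).
It also fails if it takes over 64 s, if anything falls off the work surface, if the arm or the gripper's body presses on something with over 40 N, if the wrist force passes 120 N, or if a joint passes its speed limit or range.

## Working session

There is one attempt and no reset: what is moved stays moved. The work goes in short steps, Python scripts to look and compute and a tool call to move; the robot and the scene stay as the last step left them, time stands still between calls to the robot, and variables do not carry over. Pictures are saved under pics/ and viewed, about 8 in all and at most 12, crops included, and the job is handed in when it is done.

Besides the shell and the picture viewer there is one more tool, called after "Emit:" as name([rows], argument=value, ...), one row to a line, values as JSON. carry_out: Moves the arm, as the interface text tells. Its arguments: {"type":"object","properties":{"plan":{"type":"array","items":{"type":"object","properties":{"grip":{"type":"number"},"dp":{"type":"array","items":{"type":"number"}},"rotation":{"type":"array","items":{"type":"number"}}}}},"force":{"type":"number"}},"required":["plan"]}

```bash
mkdir -p pics; cat > h.py <<'E'
import numpy as np, cv2
from cell import env
def snap(n,f):
    im=env.read_camera(n); cv2.imwrite('pics/'+f,im[:,:,::-1]); return im
def ray(p,u,v):
    R=np.array(p['R']);t=np.array(p['t']);d=R.T@np.array([(u-p['cx'])/p['fx'],(v-p['cy'])/p['fy'],1]);return -R.T@t,d
def onz(n,u,v,z):
    c,d=ray(env.camera_params(n),u,v);return c+d*(z-c[2])/d[2]
def proj(n,X):
    p=env.camera_params(n);c=np.array(p['R'])@np.array(X)+np.array(p['t']);return p['fx']*c[0]/c[2]+p['cx'],p['fy']*c[1]/c[2]+p['cy']
E
python3 - <<'E'
from h import *
a=snap('top','top0.png');b=snap('scene','scene0.png')
print(env.get_obs())
for n in('top','scene'):
    p=env.camera_params(n);print(n,-np.array(p['R']).T@p['t'],p['fx'],np.array(p['R']).round(2).tolist())
E
```

```text
{'time_s': 0.1, 'qpos': array([70.71077217, 18.43570941, -4.015934  , 83.16718783,  1.29546931,
       78.54148923, -3.25966448]), 'joint_velocities': array([-0.10926047, -0.08570395, -0.0887121 , -0.15750015, -0.02487274,
        0.06006618, -0.01024232]), 'effort': array([ 5.13778741e-04, -4.92567873e+01, -4.05530417e-01, -3.13396454e+01,
       -6.41408237e-02,  3.94438673e-02,  8.09658150e-05]), 'tool_pos': array([ 0.22313292, -0.60997526,  0.22156713]), 'tool_rot': array([ 1.79994222e+02,  9.91266481e-02, -6.99003875e+01]), 'force': array([ 0.52346319, -0.80827881, -0.66731331]), 'wrist_torque': array([-0.02216105,  0.07012777, -0.00089505]), 'grip_width': 0.08729039002513768}
top [0.4241417  0.01468595 1.15923407] 397.1851504641813 [[0.0, -1.0, -0.0], [-1.0, -0.0, -0.08], [0.08, 0.0, -1.0]]
scene [ 1.57564687 -0.4962532   1.24836834] 491.18464543161974 [[0.45, 0.89, -0.02], [0.62, -0.33, -0.71], [-0.64, 0.31, -0.7]]
```

View pics/top0.png

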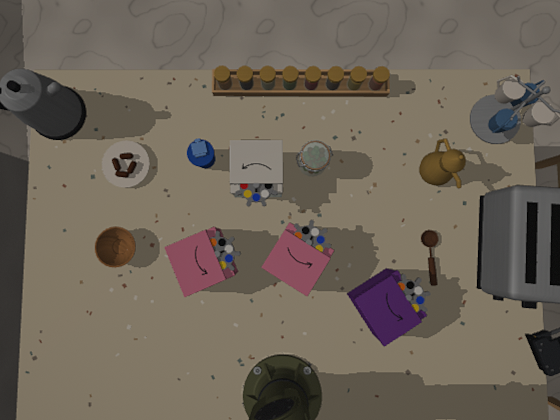

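View pics/scene0.png

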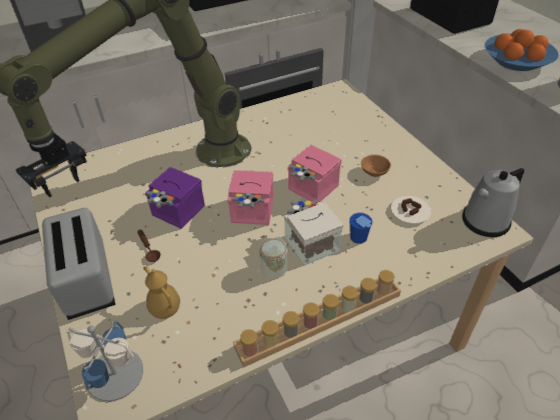

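Top view: the white-lidded canister is at (256,165) with its wheel at (256,193). Possible mix-ups are the pink look-alikes at (201,262) and (299,259) and the purple one at (388,307). By the description I choose the white one. Next come one close crop and the measurement.

```bash
python3 - <<'E'
from h import *
im=cv2.imread('pics/top0.png')
hsv=cv2.cvtColor(im,cv2.COLOR_BGR2HSV)
m=((hsv[...,1]<40)&(hsv[...,2]>135)).astype(np.uint8); 
w=np.zeros_like(m);w[130:190,220:295]=m[130:190,220:295]
c=max(cv2.findContours(w,0,2)[0],key=cv2.contourArea)
r=cv2.minAreaRect(c);print(r)
P=np.array([onz('top',u,v,.1285) for u,v in cv2.boxPoints(r)]);print(P.round(4));print('sides',np.linalg.norm(P[0]-P[1]),np.linalg.norm(P[1]-P[2]),'mid',P.mean(0))
cr=im[125:215,180:340];cv2.imwrite('pics/c1.png',cv2.resize(cr,None,fx=5,fy=5,interpolation=cv2.INTER_CUBIC))
for n,(u,v) in dict(cup=(201,152),jar=(315,156)).items(): print(n,onz('top',u,v,.1).round(3))
E
```

```text
((255.5, 161.0), (42.0, 51.0), 90.0)
[[0.6953 0.137  0.1285]
 [0.6953 0.0022 0.1285]
 [0.5834 0.0023 0.1285]
 [0.5833 0.1359 0.1285]]
sides 0.13473342448158523 0.11197635944574927 mid [0.63932484 0.06935326 0.1285    ]
cup [0.67  0.219 0.1  ]
jar [ 0.659 -0.09   0.1  ]
```

View pics/c1.png

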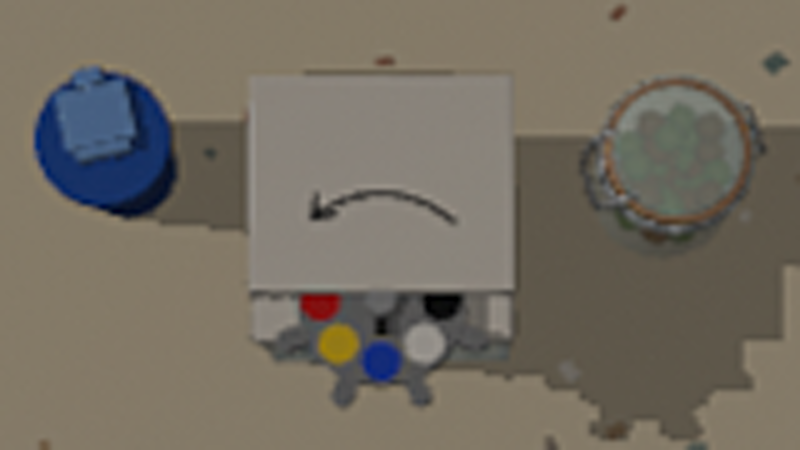

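Blue stands at the pointer at (256,197), so 4 clicks are needed. The choice is confirmed: white lid, square to the world axes. The estimated wheel centre is about (0.577, 0.068, 0.118). Next I lift, turn the jaws along world x, and close.

Emit:
carry_out([
  {"grip": 1, "dp": [0, 0, -0.04], "rotation": [0, 0, 0]},
  {"grip": 1, "dp": [0, 0, -0.04], "rotation": [0, 0, 0]},
  {"grip": 1, "dp": [0, 0, -0.04], "rotation": [0, 0, -7]},
  {"grip": 1, "dp": [0, 0, 0], "rotation": [0, 0, -7]},
  {"grip": 1, "dp": [0, 0, 0], "rotation": [0, 0, -7]},
  {"grip": 1, "dp": [0, 0, 0], "rotation": [0, 0, -7]},
  {"grip": 1, "dp": [0, 0, 0], "rotation": [0, 0, -7]},
  {"grip": 1, "dp": [0, 0, 0], "rotation": [0, 0, -7]},
])

```text
time_s: 0.77
tool_pos: [0.2224, -0.6077, 0.341]
tool_rot: [-179.5, 0.6, -26.9]
force: [-0.1, -0.3, 0.4]
grip_width: 0.0416
```

Emit:
carry_out([
  {"grip": 1, "dp": [0, 0, 0], "rotation": [0, 0, -7]},
  {"grip": 1, "dp": [0, 0, 0], "rotation": [0, 0, -7]},
  {"grip": 1, "dp": [0, 0, 0], "rotation": [0, 0, -7]},
  {"grip": 1, "dp": [0, 0, 0], "rotation": [0, 0, -7]},
  {"grip": 1, "dp": [0, 0, 0], "rotation": [0, 0, 0]},
])

```text
time_s: 1.18
tool_pos: [0.2219, -0.6068, 0.3381]
tool_rot: [-179.0, 0.4, 2.0]
force: [0.4, 0.5, -0.9]
grip_width: 0.0085
```

```bash
python3 - <<'E'
from h import *
W=np.array([.577,.068,.118])
print('lobes',[np.round(proj('top',W+[-.050,s*.021,0]),1) for s in(1,-1)],'seen (248.6,204) (264.2,204)')
print('blue',np.round(proj('top',W+[-.032,0,.005]),1),'seen (256.2,197.3)')
print('scene blue',np.round(proj('scene',W+[-.032,0,.005]),1))
for u,v in((228,240),(313,240)):print(onz('top',u,v,.12).round(3))
E
```

```text
lobes [array([248.1, 203.8]), array([264. , 203.8])] seen (248.6,204) (264.2,204)
blue [256.  196.8] seen (256.2,197.3)
scene blue [299.3 203. ]
[0.432 0.141 0.12 ]
[ 0.432 -0.081  0.12 ]
```

Emit:
carry_out([
  {"grip": 1, "dp": [0.035, -0.036, 0], "rotation": [0, 0, 2]},
  {"grip": 1, "dp": [0.035, -0.036, 0], "rotation": [0, 0, 0]},
  {"grip": 1, "dp": [0.035, -0.036, 0], "rotation": [0, 0, 0]},
  {"grip": 1, "dp": [0.035, -0.036, 0], "rotation": [0, 0, 0]},
  {"grip": 1, "dp": [0.035, -0.036, 0], "rotation": [0, 0, 0]},
  {"grip": 1, "dp": [0.035, -0.036, 0], "rotation": [0, 0, 0]},
  {"grip": 1, "dp": [0.035, -0.036, 0], "rotation": [0, 0, 0]},
  {"grip": 1, "dp": [0.035, -0.036, 0], "rotation": [0, 0, 0]},
])

```text
time_s: 1.85
tool_pos: [0.4575, -0.3706, 0.3342]
tool_rot: [-178.9, 1.0, -3.4]
force: [-0.3, 0.2, -0.2]
grip_width: 0.0002
```

Emit:
carry_out([
  {"grip": 1, "dp": [0, -0.04, 0], "rotation": [0, 0, 0]},
  {"grip": 1, "dp": [0, -0.04, 0], "rotation": [0, 0, 0]},
  {"grip": 1, "dp": [0, -0.04, 0], "rotation": [0, 0, 0]},
  {"grip": 1, "dp": [0, -0.04, 0], "rotation": [0, 0, 0]},
  {"grip": 1, "dp": [0, -0.04, 0], "rotation": [0, 0, 0]},
  {"grip": 1, "dp": [0, -0.04, 0], "rotation": [0, 0, 0]},
  {"grip": 1, "dp": [0, -0.04, 0], "rotation": [0, 0, 0]},
  {"grip": 1, "dp": [0, -0.04, 0], "rotation": [0, 0, 0]},
])

```text
time_s: 2.52
tool_pos: [0.4829, -0.0382, 0.3358]
tool_rot: [-178.7, 1.2, -5.0]
force: [1.7, 0.2, -0.6]
grip_width: 0.0004
```

Emit:
carry_out([
  {"grip": 1, "dp": [0, 0, 0], "rotation": [-1.3, 1.2, -5]},
  {"grip": 1, "dp": [0.004, -0.036, 0], "rotation": [0, 0, 0]},
  {"grip": 1, "dp": [0.004, -0.036, 0], "rotation": [0, 0, 0]},
  {"grip": 1, "dp": [0, -0.036, 0.03], "rotation": [0, 0, 0]},
  {"grip": 1, "dp": [0, -0.036, 0.04], "rotation": [0, 0, 0]},
  {"grip": 1, "dp": [0, 0, 0.04], "rotation": [0, 0, 0]},
  {"grip": 1, "dp": [0, 0, 0.035], "rotation": [0, 0, 0]},
  {"grip": 1, "dp": [0, 0, 0], "rotation": [0, 0, 0]},
])

```text
time_s: 3.18
tool_pos: [0.49, 0.1108, 0.2014]
tool_rot: [-179.9, -0.7, -0.3]
force: [-1.4, -0.6, -0.7]
grip_width: 0.0006
```

```bash
python3 - <<'E'
from h import *
snap('wrist','w1.png');o=env.get_obs();print(o['tool_pos'],o['tool_rot'],o['force'])
E
```

```text
[0.49166221 0.11083331 0.20448417] [-179.84801404   -0.92507885   -0.31174975] [-0.29830914  1.04110122  0.56740736]
```

View pics/w1.png

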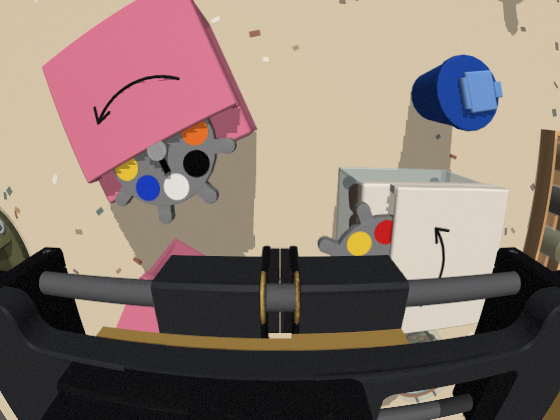

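Wrist view: the wheel shows yellow at (359,243), red at (384,232) and the lobe to push at (325,243). The shut finger tips sit near (280,250). Next I gauge the tip thickness along x.

```bash
python3 - <<'E'
from h import *
p=env.camera_params('wrist');R=np.array(p['R']);t=np.array(p['t']);T=env.get_obs()['tool_pos']
def fp(X):
    c=R@X+t;a=np.arctan2(np.hypot(c[0],c[1]),c[2]);k=a/np.hypot(c[0],c[1]);return np.round([p['fx']*c[0]*k+p['cx'],p['fy']*c[1]*k+p['cy']],1)
for dz in(0,.02,.04):
  for dx in(-.015,-.008,0,.008,.015):print(dz,dx,fp(T+[dx,.0095,dz]),fp(T+[dx,-.0095,dz]))
print('lobe',fp(np.array([.526,.088,.123])),'seen ~325,243')
im=cv2.imread('pics/w1.png')
cv2.imwrite('pics/w1c.png',cv2.resize(im[180:360,220:460],None,fx=3.3,fy=3.3))
E
```

```text
0 -0.015 [251.5 247.8] [252.7 279.3]
0 -0.008 [264.5 247.7] [265.3 279.2]
0 0 [279.5 247.6] [279.7 279.1]
0 0.008 [294.4 247.4] [294.  278.9]
0 0.015 [307.4 247.2] [306.5 278.6]
0.02 -0.015 [248.8 263.4] [250.4 297.5]
0.02 -0.008 [263.4 263.3] [264.4 297.5]
0.02 0 [280.2 263.2] [280.3 297.3]
0.02 0.008 [296.9 262.9] [296.3 297. ]
0.02 0.015 [311.4 262.7] [310.1 296.7]
0.04 -0.015 [245.5 283.1] [247.7 319.9]
0.04 -0.008 [262.  283.1] [263.3 319.9]
0.04 0 [281.  282.9] [281.2 319.8]
0.04 0.008 [300.  282.6] [299.  319.4]
0.04 0.015 [316.4 282.2] [314.6 318.9]
lobe [320.4 246.3] seen ~325,243
```

View pics/w1c.png

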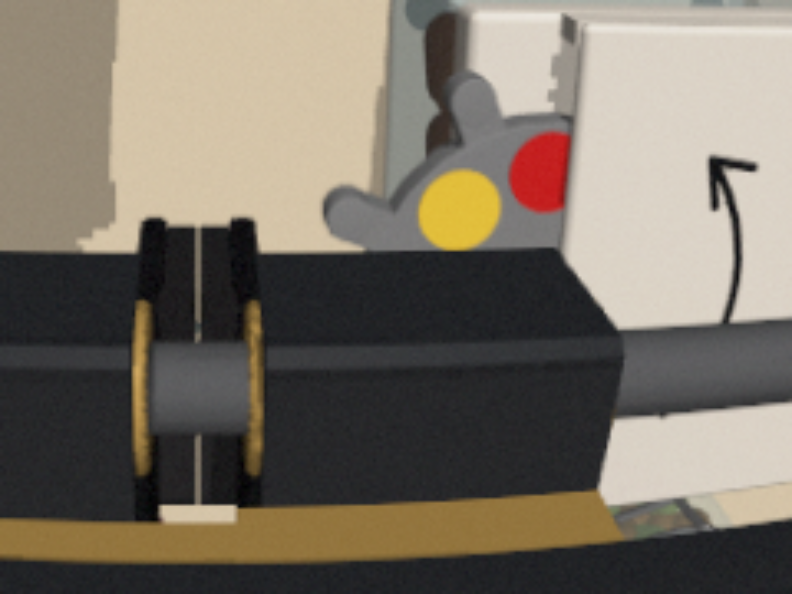

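Tips are about 19 mm square over all. Descending in front of the wheel to z ≈ 0.108.

Emit:
carry_out([
  {"grip": 1, "dp": [0.006, 0, 0.03], "rotation": [0, 0.8, 0]},
  {"grip": 1, "dp": [0, 0, 0.03], "rotation": [0, 0, 0]},
  {"grip": 1, "dp": [0, 0, 0.02], "rotation": [0, 0, 0]},
  {"grip": 1, "dp": [0, 0, 0.01], "rotation": [0, 0, 0]},
  {"grip": 1, "dp": [0, 0, 0], "rotation": [0, 0, 0]},
  {"grip": 1, "dp": [0, 0, 0], "rotation": [0, 0, 0]},
])

```text
time_s: 3.73
tool_pos: [0.5105, 0.1084, 0.1247]
tool_rot: [-179.8, -2.7, -1.3]
force: [0.4, -1.0, 1.0]
grip_width: 0.0005
```

Emit:
carry_out([
  {"grip": 1, "dp": [0, 0, 0.008], "rotation": [0, -2.7, -1.3]},
  {"grip": 1, "dp": [0, 0, 0.006], "rotation": [0, 0, 0]},
  {"grip": 1, "dp": [0, 0, 0.003], "rotation": [0, 0, 0]},
  {"grip": 1, "dp": [0, 0, 0], "rotation": [0, 0, 0]},
])

```text
time_s: 4.07
tool_pos: [0.5162, 0.1078, 0.1144]
tool_rot: [-179.9, -0.6, -0.3]
force: [-0.4, -0.9, -1.0]
grip_width: 0.0006
```

Emit:
carry_out([
  {"grip": 1, "dp": [0, 0, 0.006], "rotation": [0, 0, 0]},
  {"grip": 1, "dp": [0, 0, 0.001], "rotation": [0, 0, 0]},
])

```text
time_s: 4.23
tool_pos: [0.5172, 0.1079, 0.1088]
tool_rot: [-179.9, -0.9, -0.4]
force: [0.3, -0.1, 0.3]
grip_width: 0.0005
```

```bash
python3 - <<'E'
from h import *
o=env.get_obs();print(o['tool_pos'],o['tool_rot'],o['force'])
E
```

```text
[0.51717984 0.10790832 0.10875502] [-179.89699318   -0.85291585   -0.39142963] [ 0.28709643 -0.12141824  0.30553513]
```

Positioned. Pushing the first click to y ≈ 0.071, slowly.

Emit:
carry_out([
  {"grip": 1, "dp": [0, 0.008, 0], "rotation": [0, -0.8, 0]},
  {"grip": 1, "dp": [0, 0.008, 0], "rotation": [0, 0, 0]},
  {"grip": 1, "dp": [0, 0.008, 0], "rotation": [0, 0, 0]},
])

```text
time_s: 4.48
tool_pos: [0.5115, 0.0889, 0.1087]
tool_rot: [-179.6, 0.5, -0.0]
force: [-2.5, 1.2, 1.8]
grip_width: 0.0004
```

Emit:
carry_out([
  {"grip": 1, "dp": [0, 0.007, 0], "rotation": [0, 0, 0]},
  {"grip": 1, "dp": [0, 0.007, 0], "rotation": [0, 0, 0]},
])

```text
time_s: 4.65
tool_pos: [0.5108, 0.0737, 0.1087]
tool_rot: [-179.7, 0.6, 0.0]
force: [-0.0, 0.9, 0.7]
grip_width: 0.0007
```

```bash
cat >> h.py <<'E'
W=np.array([.577,.069,.123])
def fp(X):
    p=env.camera_params('wrist');c=np.array(p['R'])@X+np.array(p['t']);h=np.hypot(c[0],c[1]);k=np.arctan2(h,c[2])/h
    return p['fx']*c[0]*k+p['cx'],p['fy']*c[1]*k+p['cy']
def dots(f):
    # colour at the dot places at +90(+y side),+45,0(pointer),-45,-90 deg, in three views
    im={n:snap(n,f+n+'.png') for n in('wrist','top','scene')}
    for n in im:
        r=[]
        for a in(67,45,0,-45,-67):
            X=W+.032*np.array([-np.cos(np.radians(a)),np.sin(np.radians(a)),0])
            u,v=fp(X) if n=='wrist' else proj(n,X)
            u,v=int(round(u)),int(round(v))
            r.append((a,(u,v),np.median(im[n][v-1:v+2,u-1:u+2].reshape(-1,3),axis=0).astype(int).tolist() if 2<u<557 and 2<v<417 else None))
        print(n,*r,sep='\n  ')
E
python3 - <<'E'
from h import *
dots('a');o=env.get_obs();print(o['tool_pos'],o['force'])
E
```

```text
wrist
  (67, (387, 227), [201, 31, 32])
  (45, (366, 241), [202, 33, 33])
  (0, (345, 282), [32, 35, 37])
  (-45, (358, 317), [41, 40, 42])
  (-67, (374, 326), [40, 39, 42])
top
  (67, (244, 189), [65, 65, 46])
  (45, (247, 193), [62, 62, 43])
  (0, (256, 197), [57, 57, 39])
  (-45, (264, 193), [63, 62, 43])
  (-67, (267, 189), [63, 62, 43])
scene
  (67, (310, 204), [137, 98, 92])
  (45, (307, 202), [166, 39, 39])
  (0, (300, 203), [60, 52, 29])
  (-45, (295, 207), [37, 64, 165])
  (-67, (294, 209), [95, 101, 138])
[0.51129909 0.07301124 0.10870507] [-0.03031729 -0.45238092 -0.15513203]
```

Click 1 is done: the scene view has blue at −45° and red at +45°, so yellow is at the pointer. Backing out and returning for the next lobe.

Emit:
carry_out([
  {"grip": 1, "dp": [-0.015, 0, 0], "rotation": [0, 0, 0]},
  {"grip": 1, "dp": [-0.01, 0, 0], "rotation": [0, 0, 0]},
  {"grip": 1, "dp": [0, -0.02, 0], "rotation": [0, 0.6, 0]},
  {"grip": 1, "dp": [0, -0.015, 0], "rotation": [0, 0, 0]},
  {"grip": 1, "dp": [0, 0, 0], "rotation": [0, 0, 0]},
])

```text
time_s: 5.22
tool_pos: [0.4867, 0.1076, 0.1097]
tool_rot: [-179.7, -0.3, -0.4]
force: [0.4, 0.3, 0.5]
grip_width: 0.0005
```

Emit:
carry_out([
  {"grip": 1, "dp": [0.014, -0.001, 0], "rotation": [0, 0, 0]},
  {"grip": 1, "dp": [0.012, 0, 0.001], "rotation": [0, 0, 0]},
  {"grip": 1, "dp": [0.004, 0, 0], "rotation": [0, 0, 0]},
  {"grip": 1, "dp": [0, 0, 0], "rotation": [0, 0, 0]},
])

```text
time_s: 5.55
tool_pos: [0.5174, 0.1076, 0.1093]
tool_rot: [-179.8, -0.3, -0.2]
force: [-0.9, -0.0, 0.1]
grip_width: 0.0005
```

Emit:
carry_out([
  {"grip": 1, "dp": [0, 0.008, 0], "rotation": [0, 0, 0]},
  {"grip": 1, "dp": [0, 0.008, 0], "rotation": [0, 0, 0]},
  {"grip": 1, "dp": [0, 0.008, 0], "rotation": [0, 0, 0]},
  {"grip": 1, "dp": [0, 0.007, 0], "rotation": [0, 0, 0]},
  {"grip": 1, "dp": [0, 0.006, 0], "rotation": [0, 0, 0]},
  {"grip": 1, "dp": [0, 0, 0], "rotation": [0, 0, 0]},
])

```text
time_s: 6.05
tool_pos: [0.5115, 0.0688, 0.1081]
tool_rot: [-179.7, 0.2, -0.1]
force: [0.3, 0.1, 0.6]
grip_width: 0.0009
```

```bash
python3 - <<'E'
from h import *
dots('b');o=env.get_obs();print(o['tool_pos'],o['force'])
E
```

```text
wrist
  (67, (387, 224), [116, 106, 100])
  (45, (366, 237), [85, 44, 23])
  (0, (345, 279), [35, 37, 40])
  (-45, (358, 315), [39, 40, 42])
  (-67, (374, 324), [38, 40, 42])
top
  (67, (244, 189), [65, 64, 45])
  (45, (247, 193), [64, 63, 45])
  (0, (256, 197), [56, 56, 39])
  (-45, (264, 193), [63, 62, 44])
  (-67, (267, 189), [63, 62, 43])
scene
  (67, (310, 204), [97, 105, 95])
  (45, (307, 202), [79, 46, 30])
  (0, (300, 203), [48, 24, 25])
  (-45, (295, 207), [211, 178, 72])
  (-67, (294, 209), [154, 140, 98])
[0.51148609 0.07109511 0.10824578] [-0.19410003  0.72069198  0.10180589]
```

Red is at the pointer (brown at +45°, yellow at −45°). Next lobe, with the settle time passing during the retreat.

Emit:
carry_out([
  {"grip": 1, "dp": [-0.015, 0, 0], "rotation": [0, 0, 0]},
  {"grip": 1, "dp": [-0.01, 0, 0], "rotation": [0, 0, 0]},
  {"grip": 1, "dp": [0, -0.02, 0], "rotation": [0, 0.2, 0]},
  {"grip": 1, "dp": [0, -0.016, 0], "rotation": [0, 0, 0]},
  {"grip": 1, "dp": [0, 0, 0], "rotation": [0, 0, 0]},
])

```text
time_s: 6.62
tool_pos: [0.4857, 0.1081, 0.1089]
tool_rot: [-179.6, -0.2, -0.0]
force: [-0.0, 0.5, 1.0]
grip_width: 0.0008
```

Emit:
carry_out([
  {"grip": 1, "dp": [0.014, 0, 0], "rotation": [0, 0, 0]},
  {"grip": 1, "dp": [0.012, 0, 0.001], "rotation": [0, 0, 0]},
  {"grip": 1, "dp": [0.004, 0, 0], "rotation": [0, 0, 0]},
  {"grip": 1, "dp": [0, 0, 0], "rotation": [0, 0, 0]},
])

```text
time_s: 6.95
tool_pos: [0.5159, 0.1079, 0.1083]
tool_rot: [-179.8, -0.2, 0.3]
force: [0.5, 0.2, 0.3]
grip_width: 0.0004
```

Emit:
carry_out([
  {"grip": 1, "dp": [0.001, 0.008, 0], "rotation": [0, 0, 0]},
  {"grip": 1, "dp": [0, 0.008, 0], "rotation": [0, 0, 0]},
  {"grip": 1, "dp": [0, 0.008, 0], "rotation": [0, 0, 0]},
  {"grip": 1, "dp": [0, 0.007, 0], "rotation": [0, 0, 0]},
  {"grip": 1, "dp": [0, 0.006, 0], "rotation": [0, 0, 0]},
  {"grip": 1, "dp": [0, 0, 0], "rotation": [0, 0, 0]},
])

```text
time_s: 7.45
tool_pos: [0.5101, 0.0702, 0.1071]
tool_rot: [-179.6, 0.4, 0.4]
force: [-0.8, -0.2, 0.5]
grip_width: 0.0005
```

```bash
python3 - <<'E'
from h import *
dots('c');o=env.get_obs();print(o['tool_pos'],o['force'])
E
```

```text
wrist
  (67, (390, 228), [110, 127, 110])
  (45, (370, 241), [37, 140, 49])
  (0, (347, 282), [35, 37, 38])
  (-45, (360, 318), [37, 40, 40])
  (-67, (376, 327), [39, 40, 43])
top
  (67, (244, 189), [65, 65, 45])
  (45, (247, 193), [63, 63, 45])
  (0, (256, 197), [55, 55, 39])
  (-45, (264, 193), [63, 62, 43])
  (-67, (267, 189), [63, 62, 43])
scene
  (67, (310, 204), [104, 121, 94])
  (45, (307, 202), [44, 120, 52])
  (0, (300, 203), [27, 28, 26])
  (-45, (295, 207), [181, 42, 42])
  (-67, (294, 209), [148, 94, 77])
[0.5101693  0.07236167 0.10724233] [ 0.32177573 -0.73087675  0.51982995]
```

Brown is at the pointer (green at +45°, red at −45°). One last click.

Emit:
carry_out([
  {"grip": 1, "dp": [-0.015, 0, -0.001], "rotation": [0, 0, 0]},
  {"grip": 1, "dp": [-0.01, 0, 0], "rotation": [0, 0, 0]},
  {"grip": 1, "dp": [0, -0.02, 0], "rotation": [0, 0.4, 0.4]},
  {"grip": 1, "dp": [0, -0.015, 0], "rotation": [0, 0, 0]},
  {"grip": 1, "dp": [0, 0, 0], "rotation": [0, 0, 0]},
])

```text
time_s: 8.02
tool_pos: [0.4843, 0.108, 0.109]
tool_rot: [-179.5, -0.1, 0.1]
force: [-0.4, 0.3, 0.5]
grip_width: 0.0002
```

Emit:
carry_out([
  {"grip": 1, "dp": [0.014, 0, 0], "rotation": [0, 0, 0]},
  {"grip": 1, "dp": [0.012, 0, 0], "rotation": [0, 0, 0]},
  {"grip": 1, "dp": [0.005, 0, 0], "rotation": [0, 0, 0]},
  {"grip": 1, "dp": [0, 0, 0], "rotation": [0, 0, 0]},
])

```text
time_s: 8.35
tool_pos: [0.5155, 0.1076, 0.1092]
tool_rot: [-179.7, -0.2, 0.3]
force: [-1.1, -0.3, 0.3]
grip_width: 0.0004
```

Emit:
carry_out([
  {"grip": 1, "dp": [0.001, 0.008, 0], "rotation": [0, 0, 0]},
  {"grip": 1, "dp": [0, 0.008, 0], "rotation": [0, 0, 0]},
  {"grip": 1, "dp": [0, 0.008, 0], "rotation": [0, 0, 0]},
  {"grip": 1, "dp": [0, 0.007, 0], "rotation": [0, 0, 0]},
  {"grip": 1, "dp": [0, 0.006, 0], "rotation": [0, 0, 0]},
  {"grip": 1, "dp": [0, 0, 0], "rotation": [0, 0, 0]},
])

```text
time_s: 8.85
tool_pos: [0.5098, 0.07, 0.1077]
tool_rot: [-179.5, 0.5, 0.5]
force: [-0.6, 0.7, 0.8]
grip_width: 0.0005
```

Emit:
carry_out([
  {"grip": 1, "dp": [-0.015, 0, 0], "rotation": [0, 0, 0]},
  {"grip": 1, "dp": [-0.01, 0, 0], "rotation": [0, 0, 0]},
  {"grip": 1, "dp": [0, 0, -0.03], "rotation": [0, 0, 0]},
  {"grip": 1, "dp": [0, 0, -0.04], "rotation": [0, 0, 0]},
  {"grip": 1, "dp": [0, 0, -0.04], "rotation": [0, 0, 0]},
  {"grip": 1, "dp": [0, 0, -0.04], "rotation": [0, 0, 0]},
])

```text
time_s: 9.35
tool_pos: [0.4781, 0.0644, 0.2535]
tool_rot: [-179.6, 1.5, 0.3]
force: [1.2, -0.3, 0.1]
grip_width: 0.0008
```

Emit:
carry_out([
  {"grip": 1, "dp": [0, 0.04, -0.02], "rotation": [0, 0, 0]},
  {"grip": 1, "dp": [0, 0.04, 0], "rotation": [0, 0, 0]},
  {"grip": 1, "dp": [0, 0.04, 0], "rotation": [0, 0, 0]},
  {"grip": 1, "dp": [0, 0.04, 0], "rotation": [0, 0, 0]},
  {"grip": 1, "dp": [0, 0.04, 0], "rotation": [0, 0, 0]},
  {"grip": 1, "dp": [0, 0.04, 0], "rotation": [0, 0, 0]},
  {"grip": 1, "dp": [0, 0.02, 0], "rotation": [0, 0, 0]},
  {"grip": 1, "dp": [0, 0, 0], "rotation": [0, 0, 0]},
])

```text
time_s: 10.02
tool_pos: [0.4861, -0.2011, 0.2862]
tool_rot: [179.6, -0.1, 0.8]
force: [0.6, -0.5, -0.5]
grip_width: 0.0001
```

```bash
python3 - <<'E'
from h import *
dots('d');o=env.get_obs();print(o['tool_pos'],o['force'],abs(o['joint_velocities']).max())
im=cv2.imread('pics/dtop.png');cv2.imwrite('pics/dc.png',cv2.resize(im[125:215,180:340],None,fx=5,fy=5,interpolation=cv2.INTER_CUBIC))
E
```

```text
wrist
  (67, (357, -65), None)
  (45, (348, -61), None)
  (0, (340, -46), None)
  (-45, (349, -27), None)
  (-67, (359, -21), None)
top
  (67, (244, 189), [81, 86, 84])
  (45, (247, 193), [162, 78, 19])
  (0, (256, 197), [19, 101, 32])
  (-45, (264, 193), [66, 36, 20])
  (-67, (267, 189), [98, 81, 81])
scene
  (67, (310, 204), [140, 105, 82])
  (45, (307, 202), [204, 105, 54])
  (0, (300, 203), [47, 128, 55])
  (-45, (295, 207), [81, 48, 30])
  (-67, (294, 209), [105, 80, 72])
[ 0.48725731 -0.1942474   0.28655606] [-0.14032425 -0.23868985  0.39048198] 1.9079393186712583
```

View pics/dc.png

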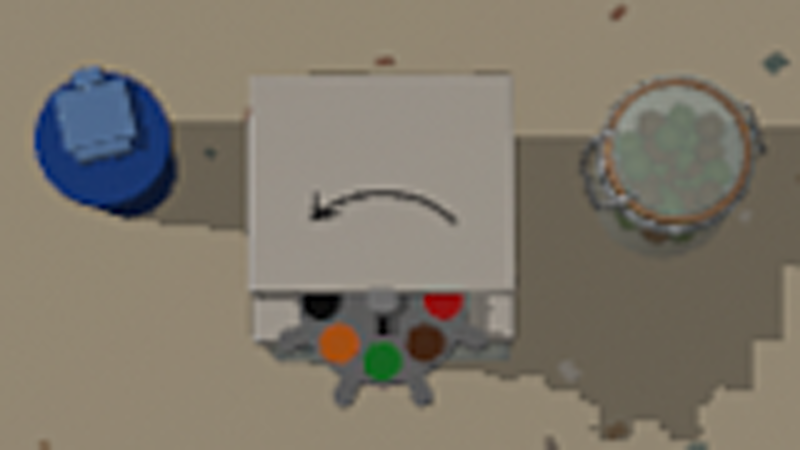

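Green now stands at the pointer at (256,197). The canister, cup and jar sit on the same pixels as before, and the arm is clear. Handing in.

```bash
python3 -c "
from cell import env
print(env.sign_off())"
```

```text
the job is handed in; nothing more can be done
None
```

The day wheel now rests with green at the pointer. It started at blue, and I pushed it forward four single clicks with the shut fingertips, letting each one settle: yellow, red, brown, green.

**Last checks:**
- **Wheel:** the top and scene cameras both show green at the pointer, with orange at the +y side and brown at the −y side.
- **Canister, cup and jar:** all three sit on the same top-view pixels as at the start.
- **Bowl, plate, pot and spoon:** I did not compare these again. The arm's path stayed well clear of them.
- **Arm:** it finished about 0.29 m above the counter, away from everything. The force readings were about zero, and the job was handed in at about 10 s.

**What disagreed:**
- The close wrist view put the lobe about 2 mm from the top-view estimate, so I averaged the two.
- The fingertip drifted about 6 mm outward from the wheel during each push, but every push still turned the wheel exactly one click.

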